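Brush the offcuts off the press bed into the scrap tray

ROBOT

A 6-joint arm with a two-finger parallel gripper is mounted at the origin on the work surface. World frame = base frame: x ahead of the robot, y to its left, z up, the work surface at z = 0. Lengths are in mm, angles in degrees, forces in N, time in s.
With the tool pointing down it reaches from about 350 to 850 mm from the base axis. Payload 8.1 kg.
Tool frame: the origin (TCP) lies midway between the tips of the shut fingers; the grasp point (between the pads) lies grip_depth behind it (grip_depth is the distance from the TCP to the grasp point, in mm); z points along the fingers, y is the line along which they close (so a half turn about z gives the same grasp; the last joint's range is limited). The gripper opens to 85 mm and grips with 20 to 120 N. Pads are 22 mm wide; open, the fingers measure 114 mm over their backs; the gripper's body (76 mm by 85 mm) begins 54 mm behind the grasp point. The pads swing forward as they close: fully open they stand 13 mm farther back than shut.
Start: joints at [-79.435, 7.471, 85.268, -0, 87.261, -4.893], TCP at [159.943, -578.293, 201.992] pointing down, gripper open.
Joint ranges: [-169.43, 169.43], [-51.17, 129.36], [1.28, 143.12], [-76.62, 256.62], [0, 156.53], [-152.29, 152.29]. Speed limits (degrees/s): [136.94, 136.94, 159.86, 180, 180, 180].

INTERFACE

Orientations are given as [roll, pitch, yaw] about the fixed x, y, z axes, in that order (R = Rz(yaw) Ry(pitch) Rx(roll)).
In Python, from bench import sense, snapshot, hand_in, grip_depth gives the robot as it stands. The module is installed in compiled form; this text tells all that it offers.
- The arm moves only by the tool apply_moves, never from a script. Its argument "series" is text: rows parted by semicolons, each of 5 numbers parted by spaces: the shift along the tool's x, y, z each as a share of 0.3 m, from -1 to 1, then the turn about the tool's z as a share of 2 rad, from -1 to 1, then the gripper's target within -1 to 1 (shut at 1, half-way at 0, fully open at -1). In form: tx ty tz twist gripper; .... A call has 1 to 5 rows; each row shifts and turns the commanded pose from where the row before left it, along the tool's axes as they then stand; what a row does not reach is not made up. A row lasts 1/12 s, in which the tool goes at most 41.7 mm and 7.16 degrees, less where a joint would pass 70% of its speed; a pose out of reach is approached as far as the arm can. A call with a number of a shift or a turn outside -1 to 1 is refused whole. A call with a gripper value outside its range is refused whole. The fingers move at their own pace and stop on an object; "squeeze" is the grip in N (left out, the last holds). Time passes only in rows, so rows that do not move let the fingers close. It gives the time, the measured TCP pose, the force, the opening and the grip force at its end, in the units of the state.
- sense(): the state, without advancing time (a new reading comes with each control period).
- snapshot(name): name is "side" or "top" or "wrist"; returns a dict with "frame" (420x560x3 uint8, blue, green, red), "depth" (420x560 float32, mm along the optical axis (not along the pixel's ray), 0 where there is no reading), "intrinsics" (3x3 intrinsics, pixels), "extrinsics" (4x4, takes a point from camera to world coordinates); the wrist camera has in their place "tool_from_camera" (4x4, takes a point from camera to tool coordinates, whose origin is the TCP and whose axes are the flange's). Camera axes: x right, y down, z forward; pixel columns grow to the right and rows downward; lengths in mm; the calibration is good to about 2 mm. A picture is of the moment at which its call begins: read the wrist's pose just before it.
- hand_in(): hands the job in; it is judged then, once.
The state is a dict: "time": time; "joint_pos": joint angles; "qd": joint speeds; "joint_efforts": joint torques, N m; "tool_pos": TCP position; "tcp_rot": TCP orientation; "ft_force": force on the tool from outside, world axes, zero at the start; "wrist_torque": the same for the moment, N m; "finger_gap": finger opening in mm; "grip_force": force on a finger pad.
Only numpy, scipy, OpenCV 4.12 (cv2) and the standard library are available. Lean on these libraries where they do the work, as an engineer would, in place of code of your own. Each camera call takes 0.05 s, during which the arm holds its last target. There are 200 camera calls.

TASK

Clear the hand press: pick up the bench brush, set its bristles down on the die bed at the edge away from the scrap tray, press them on lightly (about 6 N) and, keeping them pressed down, sweep all five steel offcuts sideways across the bed and off its edge into the tray, never leaning on the bristles with more than about 10 N. Touch the offcuts only with the brush, leave everything else on the bench where it is, and finally stand the brush back on its bristles, wholly on its rubber mat, and let go.

Things in the scene. Friction and masses are not known exactly. Their poses are not given: they have to be found in the camera images.
- press: grey C-frame hand press, fixed. Origin at bench level under the centre of its die bed; x points from the open front to the column, y along the bed to its left end. Dark steel bed 134 mm (x) by 180 mm (y), open at both ends, with lips 6 mm wide and high along front and back (122 mm clear between). Shims set its top anywhere from 40 to 56 mm above the bench: not given, feel for it.
- press_ram (a point): lower end of the press's ram (34 mm diameter), 137 mm above the bench, 12 mm behind the bed's centre. It hangs from an arm 36 mm wide with its underside 205 mm up, which reaches from the column to 10 mm in front of the bed's centre. Column 115 to 185 mm behind the bed's centre.
- tray: open aluminium scrap tray, fixed, against one end of the bed (left or right). 150 mm (x, along the bed's end) by 120 mm (y) outside, walls 30 mm high and 4 mm thick, about 4 mm from the bed's end. Origin: centre of its underside; axes as the press's.
- stockbox: low plywood board with aluminium blanks, 150 by 120 by 30 mm, fixed at the other end of the bed; not for scrap. Origin: centre of its underside.
- brush: wooden bench brush standing on its bristles: head 104 mm long (x), 36 mm wide (y), bristles below it; straight handle, 20 mm wide (y) and 18 mm high, runs from the head at x = -50 mm back to x = -160 mm, its mid-height at z = 34 mm. Total height 43 mm. Weighs about 0.15 kg, balances near x = -20 mm. Origin: centre of the head, level with the unpressed bristle ends; z up.
- bristles: the brush's bristles: dark block 100 mm (x) by 30 mm (y) by 25 mm high, springy: about 4 N for each mm they are pushed up into the head, at most 6 mm. Origin: centre of the bristle ends; axes as the brush's.
- brush_grip (a point): point on the brush's handle to grip, 95 mm behind the head's centre, at the handle's mid-height.
- mat: the brush's black rubber mat, 160 mm (x) by 100 mm (y) by 3 mm, flat on the bench, left or right of the press. Origin: centre of its underside.
- scrap_slug: steel offcut: round slug 20 mm diameter, 11 mm high. All offcuts start flat on the bed; origin: centre of the underside as first laid.
- scrap_block: steel offcut: block 24 by 14 by 12 mm. Origin: centre of the underside.
- scrap_angle: steel offcut: L shape 26 by 23 mm, 11 mm high. Origin: middle of the underside.
- scrap_stub: steel offcut: square stub 17 by 17 by 17 mm. Origin: centre of the underside.
- scrap_tee: steel offcut: T shape 28 by 24 mm, 12 mm high. Origin: middle of the underside.
- mallet: wooden mallet lying on the bench, head 52 mm diameter by 90 mm, handle 180 mm; bystander. Origin: under the head.
- pliers: small pliers with blue grips, 135 mm long, 10 mm high, lying in front of the press; bystander. Origin: under the pivot.
- oilcan: grey oil bottle 48 mm diameter, 130 mm high; bystander. Origin: centre of the underside.
- benchblock: steel bench block 100 by 100 by 25 mm, on the other side from the mat; bystander. Origin: centre of the underside.
- blade: flat steel disc with a centre hole, 100 mm diameter, 6 mm thick; bystander. Origin: centre of the underside.
- caliper: caliper 200 mm long, 10 mm high, lying on the bench; bystander. Origin: middle of the underside of the beam.

How it is judged:
By the outcome, as a careful person would: the job done as asked, in the order asked, and still so for the second after the job is handed in, with the robot touching nothing.
It also fails if it takes over 67 s, if anything falls off the work surface, if the arm or the gripper's body presses on something with over 40 N, if the wrist force passes 120 N, or if a joint passes its speed limit or range.

## Working session

There is one attempt and no reset: what is moved stays moved. The work goes in short steps, Python scripts to look and compute and a tool call to move; the robot and the scene stay as the last step left them, time stands still between calls to the robot, and variables do not carry over. Pictures are saved under pics/ and viewed, at most 10 in all, crops included, and the job is handed in when it is done.

Besides the shell and the picture viewer there is one more tool, called after "Request:" as name(argument=value, ...) on one line, values as JSON. apply_moves: Moves the arm, as the interface text tells. Its arguments: {"type":"object","properties":{"series":{"type":"string"},"squeeze":{"type":"number"}},"required":["series"]}

```bash
mkdir -p pics
python3 - <<'E'
from bench import *
import cv2
s=sense();print(s,grip_depth if not callable(grip_depth) else grip_depth())
for n in("top","side"):
    d=snapshot(n);cv2.imwrite(f"pics/{n}0.png",d["frame"]);print(n,d["intrinsics"],d["extrinsics"].round(4))
    import numpy as np;np.savez(f"{n}0.npz",**d)
E
```

```text
{'time': 0.0, 'joint_pos': array([-7.94335908e+01,  7.51673330e+00,  8.53301294e+01,  7.92610766e-04,
        8.72615961e+01, -4.89388957e+00]), 'qd': array([-0.02765848, -0.00485048, -0.08892529,  0.03943461, -0.02201263,
        0.0157522 ]), 'joint_efforts': array([ 2.92750432e-03, -5.69394028e+01, -5.00546014e+01,  1.18887447e-04,
        1.45796745e-02, -3.49170523e-05]), 'tool_pos': array([ 159.84793546, -577.67919336,  200.91939873]), 'tcp_rot': array([-1.79892004e+02, -1.00414363e-02,  1.54602506e+01]), 'ft_force': array([-0.17791127, -0.43319954, -0.13160241]), 'wrist_torque': array([-0.04001514, -0.02975044, -0.02749213]), 'grip_force': 0.0, 'finger_gap': 85.27903700218192} 18.700000000000003
top [[468.00279205   0.         284.24775237]
 [  0.         468.00279205 214.8748145 ]
 [  0.           0.           1.        ]] [[-2.2000000e-03 -9.8320000e-01  1.8280000e-01  2.8981850e+02]
 [-1.0000000e+00  3.8000000e-03  8.3000000e-03 -3.7247400e+01]
 [-8.9000000e-03 -1.8270000e-01 -9.8310000e-01  1.4229076e+03]
 [ 0.0000000e+00  0.0000000e+00  0.0000000e+00  1.0000000e+00]]
side [[505.97003882   0.         276.87887622]
 [  0.         505.97003882 210.9015572 ]
 [  0.           0.           1.        ]] [[ 9.6300000e-01 -2.1890000e-01  1.5750000e-01  3.2369250e+02]
 [-2.6930000e-01 -7.5140000e-01  6.0240000e-01 -9.3937490e+02]
 [-1.3500000e-02 -6.2250000e-01 -7.8250000e-01  1.2552323e+03]
 [ 0.0000000e+00  0.0000000e+00  0.0000000e+00  1.0000000e+00]]
```

View pics/top0.png

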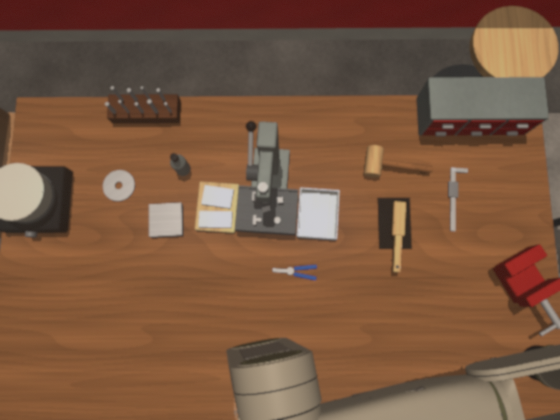

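View pics/side0.png

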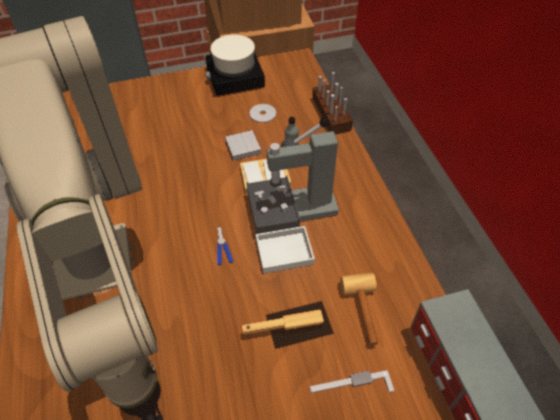

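The top view shows the press at about (268,208), the tray to its right at (318,213), stock box to its left, and the brush at (400,220) on its mat with the handle towards the robot. The side view agrees. I'll enlarge both for measurement.

```bash
python3 - <<'E'
import numpy as np,cv2
d=np.load("top0.npz");f=d["frame"]
a=cv2.resize(f[170:290,185:345],None,fx=5,fy=5,interpolation=cv2.INTER_CUBIC)
cv2.imwrite("pics/c1.png",a)
b=cv2.resize(f[185:285,365:425],None,fx=6,fy=6,interpolation=cv2.INTER_CUBIC)
cv2.imwrite("pics/c2.png",b)
E
cat > h.py <<'E'
import numpy as np
def px(d,u,v,z=None):
    "world point of pixel: by depth, or on plane z"
    K=d["intrinsics"];E=d["extrinsics"];r=np.linalg.solve(K,[u,v,1.])
    if z is None: s=float(d["depth"][int(round(v)),int(round(u))])
    else: s=(z-E[2,3])/(E[2,:3]@r)
    return E[:3,:3]@(r*s)+E[:3,3]
E
```

```text
(no output)
```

View pics/c1.png

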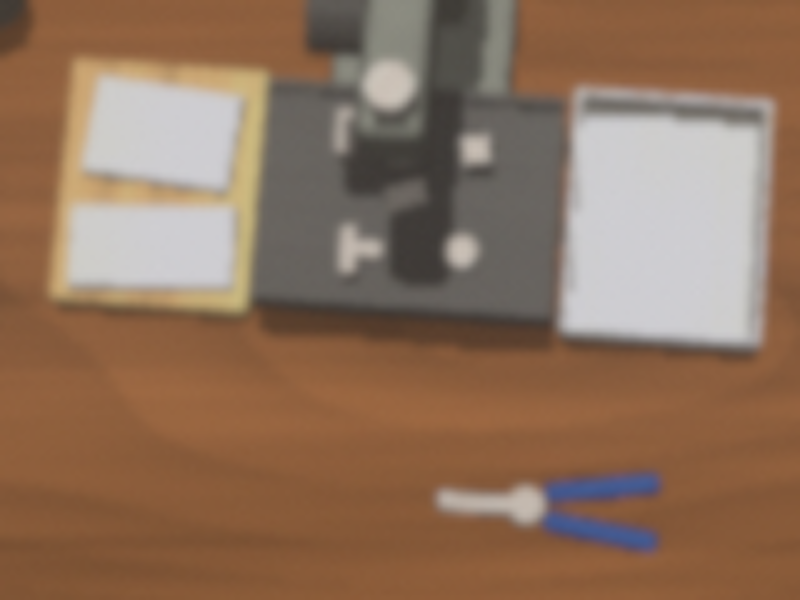

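View pics/c2.png

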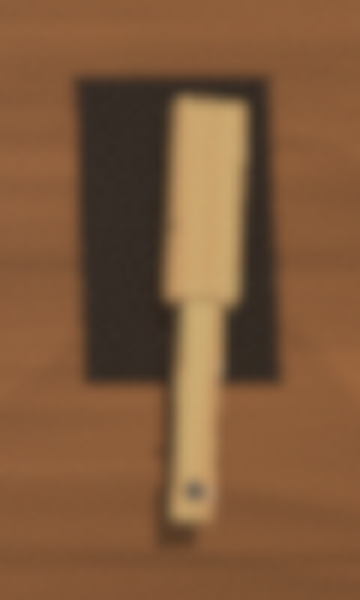

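Crop 1: bed corners about (268,82), (562,100), (556,322), (258,305); tee (355,248), angle (343,130), block in the shadow (408,190), slug (462,250), stub (476,150); tray (560..775, 88..350). Crop 2: head front edge (212,98), head rear (203,300), handle end (191,520), mat (77..280, 78..382).

Run:
```python
from h import *
d=dict(np.load("top0.npz"))
c1=lambda u,v,z=None:px(d,185+(u+.5)/5-.5,170+(v+.5)/5-.5,z).round(1)
c2=lambda u,v,z=None:px(d,365+(u+.5)/6-.5,185+(v+.5)/6-.5,z).round(1)
print("bed depth z",[c1(*p) for p in[(300,200),(520,200),(300,280),(520,290)]])
for n,p in dict(TL=(268,82),BL=(258,305),TR=(562,100),BR=(556,322)).items(): print(n,c1(*p,54))
for n,p in dict(tee=(355,248),angle=(343,130),block=(408,190),slug=(462,250),stub=(476,150)).items(): print(n,c1(*p,60),c1(*p))
for n,p in dict(tTL=(576,86),tTR=(775,100),tBR=(763,350),tBL=(558,335)).items(): print(n,c1(*p,30))
for n,p in dict(bL=(175,98),bR=(248,100),bl=(163,300),br=(240,302)).items(): print(n,c2(*p,46),c2(*p))
for n,p in dict(hend=(191,520),hstart=(202,305)).items(): print(n,c2(*p,46),c2(*p))
for n,p in dict(mTL=(77,78),mTR=(266,78),mBR=(280,382),mBL=(87,382)).items(): print(n,c2(*p,3))
# depth map of press
f=d["depth"]
```

```text
bed depth z [array([561.3,  92.9,  51.4]), array([559.8, -38.7,  56.2]), array([513. ,  92.3,  50.4]), array([505.7, -38.5,  55.4])]
TL [633.3 112.9  54. ]
BL [497.5 116.7  54. ]
TR [621.4 -64.1  54. ]
BR [486.7 -59.6  54. ]
tee [530.5  59.1  60. ] [528.8  58.4  69.7]
angle [602.1  66.9  60. ] [601.1  66.6  64.3]
block [565.4  27.9  60. ] [564.   27.6  66.7]
slug [529.1  -4.2  60. ] [527.2  -4.5  70.3]
stub [589.5 -12.5  60. ] [586.4 -12.8  74.5]
tTL [636.  -73.2  30. ]
tTR [ 626.6 -194.7   30. ]
tBR [ 472.8 -183.9   30. ]
tBL [482.3 -61.2  30. ]
bL [ 587.2 -354.5   46. ] [ 595.9 -363.9    5.5]
bR [ 586.  -390.9   46. ] [ 595.3 -402.1    2.6]
bl [ 485.2 -344.    46. ] [ 490.6 -352.6    7.3]
br [ 484.  -381.9   46. ] [ 490.6 -393.6   -0.7]
hend [ 377.  -352.9   46. ] [ 377.3 -353.8   41.9]
hstart [ 482.6 -363.1   46. ] [ 482.4 -362.8   47.2]
mTL [ 607.2 -314.3    3. ]
mTR [ 606.8 -411.8    3. ]
mBR [ 449.2 -410.9    3. ]
mBL [ 449.5 -313.3    3. ]
```

Request:
apply_moves(series="0 0 0 0.061 -1; 0 0 0 0.061 -1; 0 0 0 0.061 -1")

```text
time: 0.35
tool_pos: [159.9, -577.9, 201.4]
tcp_rot: [-179.9, 0.0, -5.9]
ft_force: [0.1, 0.0, 0.0]
finger_gap: 85.6
grip_force: 0.0
```

Request:
apply_moves(series="0.086 -0.081 0.017 0 -1; 0.086 -0.081 0.017 0 -1; 0.086 -0.081 0.017 0 -1; 0.086 -0.081 0.017 0 -1; 0.086 -0.081 0.017 0 -1")

```text
time: 0.77
tool_pos: [300.8, -468.3, 175.8]
tcp_rot: [-180.0, 0.0, -5.5]
ft_force: [1.0, -0.1, 0.4]
finger_gap: 85.3
grip_force: 0.0
```

Request:
apply_moves(series="0.086 -0.081 0.017 0 -1; 0.086 -0.081 0.017 0 -1; 0.086 -0.081 0.017 0 -1; 0.086 -0.081 0.017 0 -1; 0.086 -0.081 0.017 0 -1")

```text
time: 1.18
tool_pos: [441.1, -359.6, 150.3]
tcp_rot: [-180.0, 0.0, -5.5]
ft_force: [0.9, 0.3, -0.1]
finger_gap: 85.8
grip_force: 0.0
```

```bash
cat >> h.py <<'E'
from scipy.spatial.transform import Rotation as Ro
def wrist(tag):
    from bench import sense,snapshot
    import cv2
    s=sense();d=snapshot("wrist");T=np.eye(4);T[:3,:3]=Ro.from_euler("xyz",s["tcp_rot"],degrees=True).as_matrix();T[:3,3]=s["tool_pos"]
    d["extrinsics"]=T@d["tool_from_camera"];np.savez(tag+".npz",**d);cv2.imwrite(f"pics/{tag}.png",d["frame"])
    st(s);return d
def st(s=None):
    from bench import sense
    s=s or sense();print("t %.2f"%s["time"],"pos",s["tool_pos"].round(1),"rpy",s["tcp_rot"].round(2),"F",s["ft_force"].round(1),"M",s["wrist_torque"].round(2),"gap %.1f grip %.0f"%(s["finger_gap"],s["grip_force"]))
def go(x,y,z,yaw):
    "shares left to a target, along the tool axes after the twist"
    from bench import sense
    s=sense();tw=(s["tcp_rot"][2]-yaw);a=np.radians(yaw);D=np.array([x,y,z])-s["tool_pos"]
    c,n=np.cos(a),np.sin(a);print("twist %.4f"%(np.radians(tw)/2),"shares",(np.array([c*D[0]+n*D[1],n*D[0]-c*D[1],-D[2]])/300).round(4))
E
python3 - <<'E'
from h import *
d=wrist("w1");print(d["intrinsics"].round(1),d["tool_from_camera"].round(3))
E
```

```text
t 1.18 pos [ 441.1 -359.6  150.3] rpy [-1.7998e+02  3.0000e-02 -5.5100e+00] F [ 0.9  0.3 -0.1] M [ 0.01 -0.07 -0.01] gap 85.8 grip 0
[[293.1   0.  277.3]
 [  0.  293.1 208.6]
 [  0.    0.    1. ]] [[-0.00000e+00 -9.47000e-01 -3.20000e-01  8.16340e+01]
 [ 1.00000e+00  0.00000e+00 -1.00000e-03  3.55000e-01]
 [ 1.00000e-03 -3.20000e-01  9.47000e-01 -1.71013e+02]
 [ 0.00000e+00  0.00000e+00  0.00000e+00  1.00000e+00]]
```

View pics/w1.png

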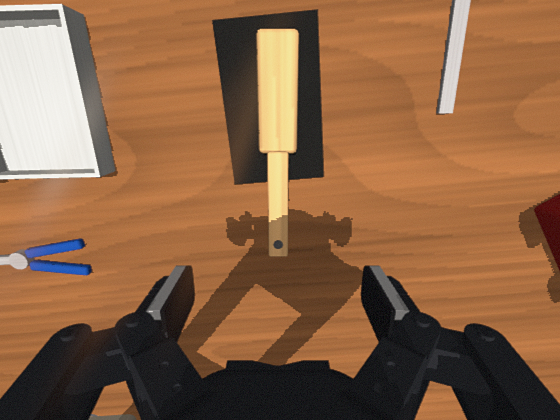

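Brush lies straight along the tool's x: head front (277.5,30), head rear (278,152), handle end (278,256). Mat corners are (213,20), (318,10), (324,177), (235,184); tray's right wall is visible at left.

Run:
```python
from h import *
d=dict(np.load("w1.npz"))
p=px(d,277.5,30,46);q=px(d,278,256,46);r=px(d,278,152,46)
print(p,r,q);D=p-q;print("yaw",np.degrees(np.arctan2(D[1],D[0])),np.linalg.norm(D),np.linalg.norm(p-r))
u=D/np.linalg.norm(D);c=p-52*u;g=c-95*u;c2=q+160*u;print("head",c,c2,"grip",g)
for m in[(213,20),(318,10),(324,177),(235,184)]:print("mat",px(d,*m,3).round(1))
for m in[(65,6),(115,176),(100,178)]:print("tray",px(d,*m,30).round(1))
yaw=np.degrees(np.arctan2(D[1],D[0]));g=(c+c2)/2-95*u;go(g[0],g[1],18,yaw)
```

```text
[ 583.88964393 -373.58211829   46.        ] [ 484.91432244 -364.49843562   46.        ] [ 377.29807233 -354.17274228   46.        ]
yaw -5.367211052960731 207.50132850660577 99.39128510399227
head [ 532.11762974 -368.71811303   46.        ] [ 536.59657752 -369.1389123    46.        ] grip [ 437.53414229 -359.83194958   46.        ]
mat [ 607.6 -314.8    3. ]
mat [ 606.1 -413.6    3. ]
mat [ 446.9 -412.     3. ]
mat [ 448.5 -312.9    3. ]
tray [ 622.7 -195.6   30. ]
tray [ 474.6 -197.8   30. ]
tray [ 474.1 -182.1   30. ]
twist 0.0002 shares [-0.0163  0.0184  0.437 ]
```

Request:
apply_moves(series="-0.016 0.018 0.1 0 -1; 0 0 0.1 0 -1; 0 0 0.1 0 -1; 0 0 0.1 0 -1; 0 0 0.037 0 -1", squeeze=120)

```text
time: 1.65
tool_pos: [432.0, -363.4, 14.6]
tcp_rot: [-179.7, 0.3, -5.5]
ft_force: [0.4, 1.8, -1.9]
finger_gap: 85.8
grip_force: 0.0
```

Request:
apply_moves(series="0 0 0 0 -1; 0 0 0 0 -1; 0 0 0 0 -1")

```text
time: 1.9
tool_pos: [435.9, -367.4, 22.1]
tcp_rot: [179.9, -0.1, -5.5]
ft_force: [0.4, 1.1, 0.6]
finger_gap: 85.2
grip_force: 0.0
```

```bash
python3 -c "
from h import *
st();go(439.8,-360,18.3,-5.37)"
```

```text
t 1.90 pos [ 435.9 -367.4   22.1] rpy [ 1.7989e+02 -1.3000e-01 -5.5200e+00] F [0.4 1.1 0.6] M [-0.02 -0.01 -0.02] gap 85.2 grip 0
twist -0.0013 shares [ 0.0106 -0.0257  0.0126]
```

Request:
apply_moves(series="0 0 0 0 -1; 0 0 0 0 -1; 0 0 0 0 -1; 0 0 0 0 -1")

```text
time: 2.23
tool_pos: [435.2, -366.6, 20.8]
tcp_rot: [179.9, -0.1, -5.5]
ft_force: [0.1, 0.3, 0.4]
finger_gap: 85.2
grip_force: 0.0
```

```bash
python3 -c "
from h import *
st();go(439.8,-360,18.3,-5.37)"
```

```text
t 2.23 pos [ 435.2 -366.6   20.8] rpy [ 1.7995e+02 -6.0000e-02 -5.5100e+00] F [0.1 0.3 0.4] M [0.04 0.06 0.  ] gap 85.2 grip 0
twist -0.0012 shares [ 0.0131 -0.0233  0.0084]
```

Request:
apply_moves(series="0.013 -0.023 0.008 0 -1; 0 0 0 0 -1; 0 0 0 0 -1; 0 0 0 0 -1")

```text
time: 2.57
tool_pos: [439.3, -359.3, 17.3]
tcp_rot: [-180.0, 0.0, -5.5]
ft_force: [-0.7, -0.5, -0.2]
finger_gap: 85.5
grip_force: 0.0
```

Request:
apply_moves(series="0 0 0 0 0; 0 0 0 0 1; 0 0 0 0 1; 0 0 0 0 1; 0 0 0 0 1", squeeze=120)

```text
time: 2.98
tool_pos: [439.3, -359.7, 17.5]
tcp_rot: [-180.0, -0.0, -5.5]
ft_force: [-0.7, 0.0, -1.4]
finger_gap: 25.6
grip_force: 0.0
```

Request:
apply_moves(series="0 0 0 0 1; 0 0 0 0 1; 0 0 0 0 1; 0 0 0 0 1; 0 0 0 0 1")

```text
time: 3.4
tool_pos: [439.3, -359.6, 17.5]
tcp_rot: [-180.0, -0.0, -5.5]
ft_force: [0.4, -0.6, -0.1]
finger_gap: 0.1
grip_force: 0.0
```

```bash
python3 -c "
from h import *
st()"
```

```text
t 3.40 pos [ 439.3 -359.6   17.5] rpy [-180.     -0.     -5.52] F [ 0.4 -0.6 -0.1] M [ 0.04 -0.01  0.06] gap 0.1 grip 0
```

```bash
python3 -c "
from h import *
wrist('w2')"
```

```text
t 3.40 pos [ 439.3 -359.6   17.5] rpy [-180.     -0.     -5.52] F [ 0.4 -0.6 -0.1] M [ 0.04 -0.01  0.06] gap 0.1 grip 0
```

View pics/w2.png

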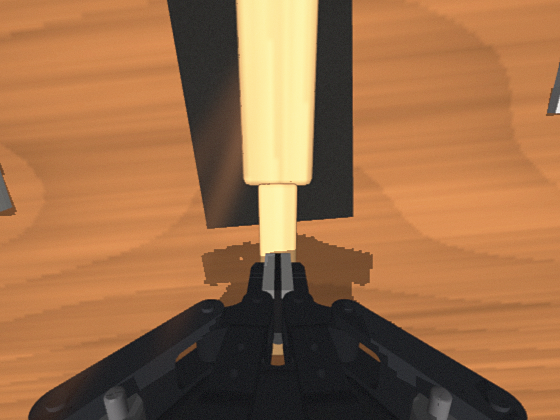

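The picture shows the shut fingers at (278,265) lying over the handle (258–296 wide), not around it. I check the heights by depth.

```bash
python3 -c "
from h import *
d=dict(np.load('w2.npz'))
for v in (100,160,200,240,248,256,262,270,280,290,300,350): print(v,px(d,277,v).round(1),px(d,268,v).round(1))
for p in ((300,150),(340,150),(120,100),(450,150)):print(p,px(d,*p).round(1))
print(d['tool_from_camera'].round(2)[:3,3], grip_depth if 0 else '')
"
```

```text
100 [ 524.8 -367.9   42.5] [ 525.2 -363.8   43.7]
160 [ 497.  -365.2   42.9] [ 497.4 -360.8   43.2]
200 [ 476.8 -363.3   44.5] [ 477.2 -358.6   44.3]
240 [ 454.7 -361.1   45.2] [ 455.4 -356.4   45.7]
248 [ 449.7 -360.6   44.7] [ 450.  -355.7   44.1]
256 [ 449.9 -360.7   54.2] [ 450.2 -356.1   53.9]
262 [ 449.9 -360.7   60.3] [ 450.2 -356.3   60.1]
270 [ 449.9 -360.7   68. ] [ 450.1 -356.5   67.7]
280 [ 449.5 -360.7   75.8] [ 450.3 -356.8   76.5]
290 [ 449.4 -360.7   83.3] [ 449.9 -357.    83.5]
300 [ 444.5 -360.2   83.3] [ 451.6 -357.4   92.6]
350 [ 380.4 -353.9   44.9] [ 431.4 -355.4   96.7]
(300, 150) [ 500.8 -376.9   43.4]
(340, 150) [ 492.8 -404.5    2.2]
(120, 100) [ 535.2 -273.2   -0.7]
(450, 150) [ 485.5 -475.4   -1.5]
[  81.63    0.35 -171.01]
```

```bash
python3 -c "
from h import *
for t,z0,us in (('w1',150.3,(184,186,188,366,370)),('w2',17.5,(270,274,284))):
  d=dict(np.load(t+'.npz'))
  for u in us: print(t,u,[(v,*px(d,u,v)[[0,2]].round(0)) for v in (range(262,276,2) if t=='w1' else range(247,258))])
"
```

```text
w1 184 [(262, np.float64(356.0), np.float64(-1.0)), (264, np.float64(353.0), np.float64(-1.0)), (266, np.float64(456.0), np.float64(196.0)), (268, np.float64(456.0), np.float64(199.0)), (270, np.float64(456.0), np.float64(201.0)), (272, np.float64(455.0), np.float64(201.0)), (274, np.float64(456.0), np.float64(204.0))]
w1 186 [(262, np.float64(356.0), np.float64(0.0)), (264, np.float64(353.0), np.float64(-0.0)), (266, np.float64(456.0), np.float64(198.0)), (268, np.float64(455.0), np.float64(198.0)), (270, np.float64(456.0), np.float64(201.0)), (272, np.float64(455.0), np.float64(201.0)), (274, np.float64(454.0), np.float64(201.0))]
w1 188 [(262, np.float64(356.0), np.float64(0.0)), (264, np.float64(352.0), np.float64(-1.0)), (266, np.float64(456.0), np.float64(197.0)), (268, np.float64(455.0), np.float64(198.0)), (270, np.float64(454.0), np.float64(198.0)), (272, np.float64(453.0), np.float64(199.0)), (274, np.float64(452.0), np.float64(199.0))]
w1 366 [(262, np.float64(334.0), np.float64(-0.0)), (264, np.float64(331.0), np.float64(-1.0)), (266, np.float64(446.0), np.float64(195.0))
[... 1278 characters left out ...]
oat64(450.0), np.float64(50.0)), (254, np.float64(450.0), np.float64(52.0)), (255, np.float64(449.0), np.float64(52.0)), (256, np.float64(450.0), np.float64(54.0)), (257, np.float64(450.0), np.float64(55.0))]
w2 284 [(247, np.float64(450.0), np.float64(45.0)), (248, np.float64(449.0), np.float64(44.0)), (249, np.float64(449.0), np.float64(45.0)), (250, np.float64(449.0), np.float64(45.0)), (251, np.float64(448.0), np.float64(46.0)), (252, np.float64(447.0), np.float64(45.0)), (253, np.float64(449.0), np.float64(50.0)), (254, np.float64(449.0), np.float64(51.0)), (255, np.float64(449.0), np.float64(52.0)), (256, np.float64(449.0), np.float64(53.0)), (257, np.float64(449.0), np.float64(55.0))]
```

Depth is conclusive: the real fingertips are at z≈50 while the TCP reads 17.5, so the tips sit ~32.5 mm short of the reported TCP (open and shut pictures agree). I'll open and go 31.5 mm lower.

Request:
apply_moves(series="0 0 0 0 -1; 0 0 0 0 -1; 0 0 0 0 -1; 0 0 0 0 -1; 0 0 0 0 -1")

```text
time: 3.87
tool_pos: [439.3, -359.6, 17.5]
tcp_rot: [-180.0, 0.0, -5.5]
ft_force: [-0.5, -0.6, 0.2]
finger_gap: 60.6
grip_force: 0.0
```

Request:
apply_moves(series="0 0 0 0 -1; 0 0 0.035 0 -1; 0 0 0.035 0 -1; 0 0 0.035 0 -1; 0 0 0 0 -1")

```text
time: 4.28
tool_pos: [437.3, -357.6, -17.8]
tcp_rot: [-179.8, 0.2, -5.5]
ft_force: [-1.0, 0.4, -0.8]
finger_gap: 85.0
grip_force: 0.0
```

Request:
apply_moves(series="0 0 0 0 -1; 0 0 0 0 -1; 0 0 0 0 0; 0 0 0 0 1; 0 0 0 0 1")

```text
time: 4.7
tool_pos: [439.7, -360.0, -13.4]
tcp_rot: [180.0, -0.0, -5.5]
ft_force: [0.1, 0.3, 0.2]
finger_gap: 51.3
grip_force: 0.0
```

Request:
apply_moves(series="0 0 0 0 1; 0 0 0 0 1; 0 0 0 0 1; 0 0 0 0 1; 0 0 0 0 1", squeeze=120)

```text
time: 5.12
tool_pos: [439.4, -359.7, -13.9]
tcp_rot: [180.0, -0.0, -5.5]
ft_force: [-0.1, 0.4, 0.5]
finger_gap: 18.3
grip_force: 117.1
```

```bash
python3 -c "
from h import *
st()"
```

```text
t 5.12 pos [ 439.4 -359.7  -13.9] rpy [ 1.7999e+02 -1.0000e-02 -5.5100e+00] F [-0.1  0.4  0.5] M [-0.01 -0.01 -0.01] gap 18.3 grip 117
```

Request:
apply_moves(series="0 0 -0.05 0 1; 0 0 -0.1 0 1; -0.04 0 -0.1 0 1; -0.05 0 -0.1 0 1; -0.05 0 -0.1 -0.0175 1")

```text
time: 5.53
tool_pos: [396.7, -355.0, 121.7]
tcp_rot: [-180.0, 0.1, -3.5]
ft_force: [-0.2, -0.2, -1.6]
finger_gap: 18.3
grip_force: 117.2
```

Request:
apply_moves(series="-0.04 0 -0.04 0 1; 0 0 0 0 1; 0 0 0 0 1; 0 0 0 0 1; 0 0 0 0 1")

```text
time: 5.95
tool_pos: [385.2, -353.8, 130.8]
tcp_rot: [-179.9, 0.1, -3.5]
ft_force: [0.6, 0.6, -1.9]
finger_gap: 18.2
grip_force: 117.3
```

```bash
python3 -c "
from h import *
st();go(388,107.8,140,-3.5)
d=dict(np.load('top0.npz'))
for p in ((251,172),(254,176),(251,160),(263,186),(270,190)):print(p,px(d,*p).round(0))
"
```

```text
t 5.95 pos [ 385.2 -353.8  130.8] rpy [-1.7986e+02  1.3000e-01 -3.5000e+00] F [ 0.6  0.6 -1.9] M [0.02 0.14 0.02] gap 18.2 grip 117
twist 0.0000 shares [-0.0846 -1.5365 -0.0305]
(251, 172) [619.  58. 260.]
(254, 176) [608.  50. 259.]
(251, 160) [652.  58. 257.]
(263, 186) [574.  25. 291.]
(270, 190) [571.   9. 258.]
```

Request:
apply_moves(series="-0.01 -0.06 0 0 1; -0.01 -0.1 0 0 1; -0.01 -0.11 0 0 1; -0.01 -0.11 0 0 1; -0.01 -0.11 0 0 1")

```text
time: 6.37
tool_pos: [378.8, -205.2, 131.2]
tcp_rot: [-179.9, 0.1, -3.5]
ft_force: [0.3, 0.7, -1.1]
finger_gap: 18.0
grip_force: 117.5
```

Request:
apply_moves(series="-0.01 -0.11 0 0 1; -0.01 -0.11 0 0 1; -0.01 -0.11 0 0 1; -0.005 -0.11 0 0 1; 0 -0.11 0 0 1")

```text
time: 6.78
tool_pos: [378.1, -39.9, 131.6]
tcp_rot: [-180.0, 0.1, -3.5]
ft_force: [1.1, 0.4, -1.3]
finger_gap: 18.5
grip_force: 117.5
```

Request:
apply_moves(series="0 -0.11 0 0 1; 0 -0.11 0 0 1; 0 -0.11 0 0 1; 0 -0.1 0 0 1; 0 -0.06 0 0 1")

```text
time: 7.2
tool_pos: [387.2, 107.9, 131.6]
tcp_rot: [-180.0, 0.1, -3.4]
ft_force: [0.5, 0.4, -2.2]
finger_gap: 18.3
grip_force: 117.6
```

Request:
apply_moves(series="0 0 0 0 1; 0 0 0 0 1; 0 0 0 0 1; 0 0 0 0 1; 0 0 0 0 1")

```text
time: 7.62
tool_pos: [388.1, 104.0, 132.7]
tcp_rot: [180.0, 0.0, -3.6]
ft_force: [-0.4, -1.2, -1.6]
finger_gap: 18.4
grip_force: 117.7
```

```bash
python3 -c "
from h import *
wrist('w3')
import cv2
from bench import snapshot
"
```

```text
t 7.62 pos [388.1 104.  132.7] rpy [ 1.7998e+02  3.0000e-02 -3.5900e+00] F [-0.4 -1.2 -1.6] M [0.03 0.06 0.01] gap 18.4 grip 118
```

View pics/w3.png

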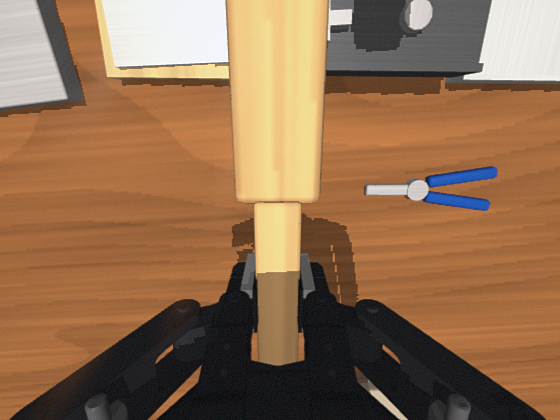

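Brush is held straight; front lip of the bed runs from (327,73) to its right-hand corner near (483,66), slug at (416,14), tee at (340,17), tray right of (480,..). I'll profile depth there.

```bash
python3 -c "
from h import *
d=dict(np.load('w3.npz'))
for u in (345,390,430,465): print(u,[(v,*px(d,u,v)[[0,1,2]].round(1).tolist()) for v in range(44,84,3)])
for v in (50,60): print(v,[(u,*px(d,u,v).round(0).tolist()) for u in range(472,500,2)])
print([px(d,u,v).round(1) for u,v in ((277,190),(277,100),(277,10),(277,30),(240,100),(315,100))])
"
```

```text
345 [(44, 512.9, 45.1, 55.2), (47, 511.1, 44.8, 54.1), (50, 509.1, 44.8, 53.9), (53, 506.9, 44.9, 54.8), (56, 504.9, 44.9, 54.7), (59, 502.7, 45.1, 55.8), (62, 500.1, 46.0, 59.8), (65, 497.9, 46.2, 61.2), (68, 496.0, 46.0, 60.3), (71, 494.6, 44.5, 53.4), (74, 494.2, 40.3, 34.0), (77, 494.8, 32.7, -1.2), (80, 492.1, 32.7, -1.0), (83, 489.4, 32.8, -0.4)]
390 [(44, 510.9, 11.2, 54.8), (47, 508.6, 11.6, 56.2), (50, 506.9, 10.8, 54.2), (53, 504.7, 10.9, 55.1), (56, 502.7, 10.7, 54.7), (59, 500.6, 10.6, 54.7), (62, 497.9, 12.4, 60.3), (65, 495.9, 12.1, 59.7), (68, 493.7, 12.6, 61.6), (71, 492.1, 10.7, 56.5), (74, 491.5, 3.8, 37.4), (77, 492.0, -9.5, 0.5), (80, 489.4, -10.1, -0.6), (83, 486.7, -10.2, -0.4)]
430 [(44, 509.0, -18.9, 54.6), (47, 507.0, -19.3, 54.3), (50, 505.0, -19.7, 53.9), (53, 502.7, -19.1, 55.6), (56, 500.7, -19.2, 55.9), (59, 498.9, -20.6, 53.3), (62, 495.9, -16.9, 61.4), (65, 493.9, -17.4, 60.9), (68, 492.0, -18.5, 59.0), (71, 490.0, -18.9, 58.7), (74, 489.2, -27.8, 40.6), (77, 489.6, -47.8, -0.4), (80, 487.0, -48.3, -1.0), (83, 484.3, -48.3, -0.3)]
465 [(44, 507.5, -45.
[... 582 characters left out ...]
0, 3.0), (490, 509.0, -98.0, 3.0), (492, 509.0, -100.0, 4.0), (494, 508.0, -102.0, 4.0), (496, 508.0, -103.0, 4.0), (498, 508.0, -106.0, 2.0)]
60 [(472, 496.0, -52.0, 54.0), (474, 496.0, -54.0, 55.0), (476, 496.0, -55.0, 55.0), (478, 496.0, -57.0, 55.0), (480, 501.0, -90.0, 4.0), (482, 501.0, -92.0, 4.0), (484, 501.0, -95.0, 2.0), (486, 501.0, -95.0, 4.0), (488, 501.0, -98.0, 3.0), (490, 501.0, -101.0, 2.0), (492, 500.0, -103.0, 2.0), (494, 500.0, -104.0, 2.0), (496, 500.0, -105.0, 3.0), (498, 500.0, -108.0, 2.0)]
[array([438.7, 100.8, 188.5]), array([472.9,  98.6, 189.4]), array([501.5,  96.8, 188.2]), array([495.6,  97.2, 188.1]), array([473.8, 112.1, 189. ]), array([472.1,  84.6, 188.6])]
```

Request:
apply_moves(series="0.03 -0.005 0 0.0036 1; 0.06 -0.005 0 0 1; 0.07 -0.005 0 0 1; 0.07 -0.005 0 0 1; 0.04 -0.0023 0 0 1")

```text
time: 8.08
tool_pos: [471.4, 105.2, 133.2]
tcp_rot: [-180.0, -0.1, -4.0]
ft_force: [-0.3, 0.1, -1.6]
finger_gap: 18.5
grip_force: 117.7
```

Request:
apply_moves(series="0.01 0 0 0 1; 0 0 0.04 0 1; 0 0 0.06 0 1; 0 0 0.06 0 1; 0 0 0.05 0 1")

```text
time: 8.5
tool_pos: [470.8, 105.4, 67.9]
tcp_rot: [180.0, 0.1, -3.9]
ft_force: [-0.1, -0.6, -2.0]
finger_gap: 18.3
grip_force: 117.7
```

Request:
apply_moves(series="0 0 0.03 0 1; 0 0 0.01 0 1; 0 0 0 0 1; 0 0 0 0 1; 0 0 0 0 1")

```text
time: 8.92
tool_pos: [473.3, 105.9, 59.2]
tcp_rot: [-180.0, -0.1, -3.9]
ft_force: [0.1, -0.4, -1.1]
finger_gap: 18.1
grip_force: 117.7
```

```bash
python3 -c "
from h import *
st();go(472.3,104.8,50,-4)
import cv2
from bench import snapshot
d=snapshot('side');np.savez('s1.npz',**d)
cv2.imwrite('pics/s1.png',cv2.resize(d['frame'][110:270,190:350],None,fx=3.7,fy=3.7,interpolation=cv2.INTER_CUBIC))
"
```

```text
t 8.92 pos [473.3 105.9  59.2] rpy [-1.7998e+02 -1.1000e-01 -3.9200e+00] F [ 0.1 -0.4 -1.1] M [-0.03  0.14 -0.01] gap 18.1 grip 118
twist 0.0007 shares [-0.003   0.004   0.0305]
```

View pics/s1.png

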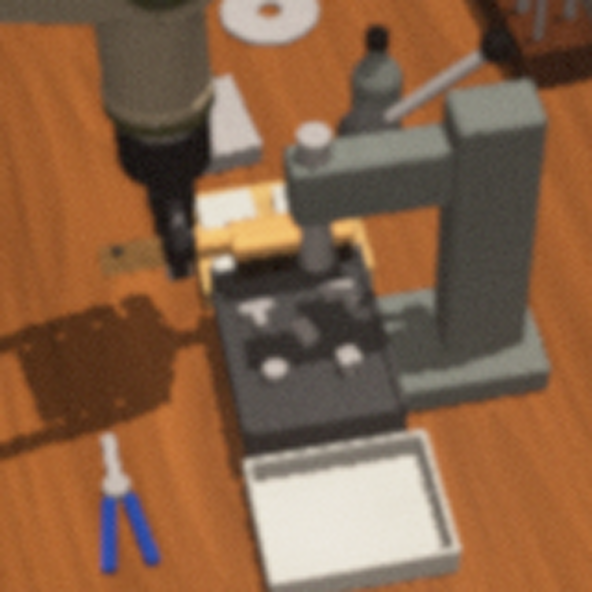

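The brush hangs over the far end of the bed, beyond all five offcuts (tee, angle, block, slug, stub visible on the bed). Now feeling for the bed.

Request:
apply_moves(series="-0.002 0.004 0.015 0 1; 0 0 0.015 0 1; 0 0 0.01 0 1; 0 0 0.003 0 1; 0 0 0 0 1")

```text
time: 9.38
tool_pos: [471.3, 104.6, 44.5]
tcp_rot: [180.0, 0.1, -3.9]
ft_force: [-0.5, 1.0, -1.0]
finger_gap: 18.5
grip_force: 117.7
```

Request:
apply_moves(series="0 0 0 0 1; 0 0 0 0 1; 0 0 0 0 1; 0 0 0 0 1")

```text
time: 9.72
tool_pos: [471.9, 104.7, 45.3]
tcp_rot: [-180.0, -0.0, -3.9]
ft_force: [-0.2, 0.3, -1.4]
finger_gap: 18.2
grip_force: 117.7
```

```bash
python3 -c "
from h import *
st()"
```

```text
t 9.72 pos [471.9 104.7  45.3] rpy [-1.80e+02 -2.00e-02 -3.92e+00] F [-0.2  0.3 -1.4] M [0.02 0.1  0.02] gap 18.2 grip 118
```

Request:
apply_moves(series="0 0 0.003 0 1; 0 0 0.003 0 1; 0 0 0.003 0 1; 0 0 0 0 1; 0 0 0 0 1")

```text
time: 10.13
tool_pos: [471.6, 104.7, 42.2]
tcp_rot: [180.0, 0.0, -3.9]
ft_force: [-0.5, 0.7, -1.3]
finger_gap: 17.9
grip_force: 117.7
```

Request:
apply_moves(series="0 0 0.0033 0 1; 0 0 0 0 1; 0 0 0 0 1; 0 0 0 0 1; 0 0 0 0 1")

```text
time: 10.55
tool_pos: [471.8, 104.7, 41.4]
tcp_rot: [-180.0, 0.0, -3.9]
ft_force: [0.1, 0.4, -1.6]
finger_gap: 18.1
grip_force: 117.7
```

Request:
apply_moves(series="0 0 0.0033 0 1; 0 0 0 0 1; 0 0 0 0 1; 0 0 0 0 1; 0 0 0 0 1")

```text
time: 10.97
tool_pos: [471.7, 104.7, 40.4]
tcp_rot: [180.0, 0.0, -3.9]
ft_force: [-0.5, -0.3, -1.0]
finger_gap: 17.8
grip_force: 117.7
```

Request:
apply_moves(series="0 0 0.0033 0 1; 0 0 0 0 1; 0 0 0 0 1; 0 0 0 0 1")

```text
time: 11.3
tool_pos: [471.9, 104.7, 39.5]
tcp_rot: [-180.0, -0.0, -3.9]
ft_force: [1.1, 0.1, -1.7]
finger_gap: 18.7
grip_force: 117.7
```

Request:
apply_moves(series="0 0 0.0025 0 1; 0 0 0 0 1; 0 0 0 0 1; 0 0 0 0 1")

```text
time: 11.63
tool_pos: [471.9, 104.7, 38.9]
tcp_rot: [-180.0, -0.0, -3.9]
ft_force: [-0.4, 0.2, 0.8]
finger_gap: 18.0
grip_force: 117.9
```

Request:
apply_moves(series="0 0 0.002 0 1; 0 0 0 0 1; 0 0 0 0 1; 0 0 0 0 1")

```text
time: 11.97
tool_pos: [471.9, 104.7, 38.2]
tcp_rot: [-180.0, -0.0, -3.9]
ft_force: [-1.9, 0.6, 2.3]
finger_gap: 17.7
grip_force: 118.1
```

```bash
python3 -c "
from h import *
st()"
```

```text
t 11.97 pos [471.9 104.7  38.2] rpy [-1.80e+02 -1.00e-02 -3.92e+00] F [-1.9  0.6  2.3] M [-0.03  0.19  0.03] gap 17.7 grip 118
```

Request:
apply_moves(series="0 0 0.0018 0 1; 0 0 0 0 1; 0 0 0 0 1; 0 0 0 0 1")

```text
time: 12.3
tool_pos: [471.8, 104.7, 37.7]
tcp_rot: [-180.0, -0.0, -3.9]
ft_force: [-2.7, 0.3, 5.5]
finger_gap: 18.1
grip_force: 118.3
```

Request:
apply_moves(series="0 0.004 0 0 1; 0 0.008 0 0 1; 0 0.01 0 0 1; 0 0.01 0 0 1; 0 0.01 0 0 1")

```text
time: 12.72
tool_pos: [471.3, 91.9, 37.8]
tcp_rot: [-180.0, -0.1, -3.9]
ft_force: [0.5, 3.6, 3.8]
finger_gap: 18.4
grip_force: 118.5
```

```bash
python3 -c "
from h import *
st()"
```

```text
t 12.72 pos [471.3  91.9  37.8] rpy [-1.7998e+02 -5.0000e-02 -3.9200e+00] F [0.5 3.6 3.8] M [ 0.53 -0.21  0.24] gap 18.4 grip 118
```

Request:
apply_moves(series="0 0.011 0 0 1; 0 0.012 0 0 1; 0 0.012 0 0 1; 0 0.012 0 0 1; 0 0.012 0 0 1")

```text
time: 13.13
tool_pos: [469.7, 74.1, 37.6]
tcp_rot: [-180.0, -0.0, -3.9]
ft_force: [-0.5, 4.5, 4.9]
finger_gap: 18.3
grip_force: 118.6
```

Request:
apply_moves(series="0 0.012 0 0 1; 0 0.012 0 0 1; 0 0.012 0 0 1; 0 0.012 0 0 1; 0 0.012 0 0 1")

```text
time: 13.55
tool_pos: [468.4, 56.2, 37.5]
tcp_rot: [-180.0, 0.0, -3.9]
ft_force: [0.6, 4.2, 4.7]
finger_gap: 18.4
grip_force: 118.6
```

```bash
python3 -c "
from h import *
st()"
```

```text
t 13.55 pos [468.4  56.2  37.5] rpy [-179.99    0.     -3.92] F [0.6 4.2 4.7] M [ 0.7  -0.26  0.24] gap 18.4 grip 119
```

Request:
apply_moves(series="0 0.012 0 0 1; 0 0.012 0 0 1; 0 0.012 0 0 1; 0 0.012 0 0 1; 0 0.012 0 0 1")

```text
time: 13.97
tool_pos: [467.2, 38.2, 37.5]
tcp_rot: [-180.0, 0.0, -3.9]
ft_force: [0.9, 4.7, 5.7]
finger_gap: 18.5
grip_force: 118.6
```

Request:
apply_moves(series="0 0.012 0 0 1; 0 0.012 0 0 1; 0 0.012 0 0 1; 0 0.012 0 0 1; 0 0.012 0 0 1")

```text
time: 14.38
tool_pos: [465.9, 20.3, 37.5]
tcp_rot: [-180.0, 0.0, -3.9]
ft_force: [1.2, 4.3, 4.8]
finger_gap: 18.2
grip_force: 118.6
```

```bash
python3 -c "
from h import *
import cv2
from bench import snapshot
st()
d=snapshot('side')
cv2.imwrite('pics/s2.png',cv2.resize(d['frame'][150:280,210:350],None,fx=4,fy=4,interpolation=cv2.INTER_CUBIC))
"
```

```text
t 14.38 pos [465.9  20.3  37.5] rpy [-180.      0.     -3.92] F [1.2 4.3 4.8] M [ 0.75 -0.29  0.3 ] gap 18.2 grip 119
```

View pics/s2.png

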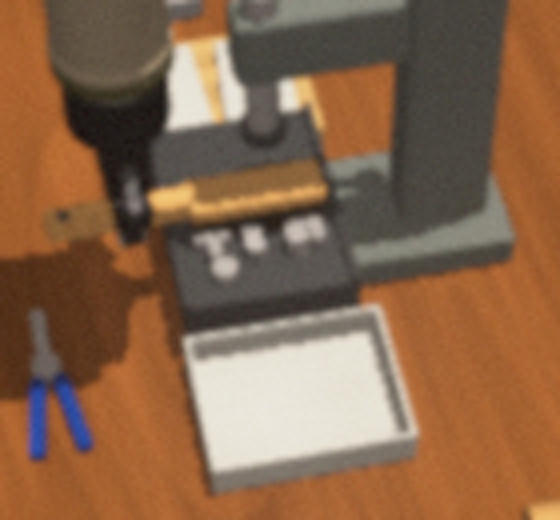

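All five offcuts run ahead of the brush: tee (212,245), slug (226,268), block (255,238), angle/stub (305,232). Continuing.

Request:
apply_moves(series="0 0.012 0 0 1; 0 0.012 0 0 1; 0 0.012 0 0 1; 0 0.012 0 0 1; 0 0.012 0 0 1")

```text
time: 14.85
tool_pos: [464.7, 2.3, 37.5]
tcp_rot: [180.0, 0.0, -3.9]
ft_force: [0.6, 3.6, 4.8]
finger_gap: 18.2
grip_force: 118.6
```

Request:
apply_moves(series="0 0.012 0 0 1; 0 0.012 0 0 1; 0 0.012 0 0 1; 0 0.012 0 0 1; 0 0.012 0 0 1")

```text
time: 15.27
tool_pos: [463.4, -15.7, 37.5]
tcp_rot: [180.0, 0.0, -3.9]
ft_force: [0.7, 4.4, 4.7]
finger_gap: 18.1
grip_force: 118.6
```

Request:
apply_moves(series="0 0.012 0 0 1; 0 0.012 0 0 1; 0 0.012 0 0 1; 0 0.012 0 0 1; 0 0.012 0 0 1")

```text
time: 15.68
tool_pos: [462.3, -33.7, 37.5]
tcp_rot: [180.0, 0.0, -3.9]
ft_force: [1.1, 4.3, 4.4]
finger_gap: 18.3
grip_force: 118.6
```

```bash
python3 -c "
from h import *
st()"
```

```text
t 15.68 pos [462.3 -33.7  37.5] rpy [180.     0.    -3.92] F [1.1 4.3 4.4] M [ 0.71 -0.27  0.25] gap 18.3 grip 119
```

Request:
apply_moves(series="0 0.012 0 0 1; 0 0.012 0 0 1; 0 0.01 0 0 1; 0 0.01 0 0 1; 0 0.01 0 0 1")

```text
time: 16.1
tool_pos: [461.1, -49.8, 37.5]
tcp_rot: [180.0, 0.0, -3.9]
ft_force: [-0.1, 2.8, 5.5]
finger_gap: 17.9
grip_force: 118.6
```

Request:
apply_moves(series="0 0.01 0 0 1; 0 0.01 0 0 1; 0 0.01 0 0 1; 0 0.005 0 0 1; 0 0 0 0 1")

```text
time: 16.52
tool_pos: [460.3, -60.4, 37.5]
tcp_rot: [180.0, 0.0, -3.9]
ft_force: [-0.9, 0.5, 5.4]
finger_gap: 18.4
grip_force: 118.6
```

```bash
python3 -c "
from h import *
import cv2
from bench import snapshot
st()
d=snapshot('side')
cv2.imwrite('pics/s3.png',cv2.resize(d['frame'][150:280,210:350],None,fx=4,fy=4,interpolation=cv2.INTER_CUBIC))
"
```

```text
t 16.52 pos [460.3 -60.4  37.5] rpy [ 1.7998e+02  1.0000e-02 -3.9400e+00] F [-0.9  0.5  5.4] M [ 0.21 -0.19  0.06] gap 18.4 grip 119
```

View pics/s3.png

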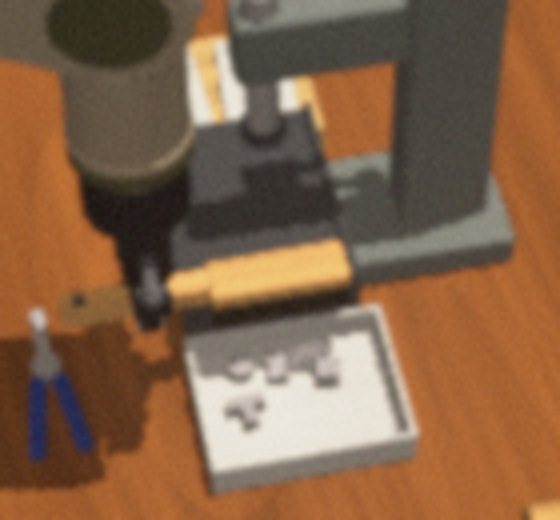

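The tray shows tee (245,410), slug (240,368), block (277,370) and angle/stub around (320,355); the bed behind the brush is clear. Lifting, then checking by depth.

Request:
apply_moves(series="0 0 -0.03 0 1; 0 0 -0.07 0 1; 0 0 -0.08 0 1; 0 0 -0.08 0 1; -0.03 0 -0.04 0 1")

```text
time: 16.98
tool_pos: [452.8, -59.8, 130.5]
tcp_rot: [179.9, -0.1, -3.9]
ft_force: [1.1, -0.3, -1.4]
finger_gap: 18.1
grip_force: 117.7
```

Request:
apply_moves(series="-0.06 0 -0.01 0 1; -0.07 0.02 0 0 1; -0.07 0.06 0 0 1; -0.03 0.1 0 0 1; 0 0.1 0 0 1")

```text
time: 17.4
tool_pos: [374.5, -138.3, 130.1]
tcp_rot: [-180.0, 0.1, -3.8]
ft_force: [0.4, -0.3, -1.1]
finger_gap: 18.3
grip_force: 117.7
```

Request:
apply_moves(series="0 0.1 0 0 1; 0 0.1 0 0 1; 0 0.1 0 0.007 1; 0 0.1 0 0.006 1; 0 0.08 0 0 1")

```text
time: 17.82
tool_pos: [364.7, -283.7, 130.2]
tcp_rot: [-180.0, 0.1, -5.5]
ft_force: [1.0, 0.3, -1.0]
finger_gap: 18.2
grip_force: 117.7
```

Request:
apply_moves(series="0 0.06 0 0 1; 0 0 0 0 1; 0 0 0 0 1; 0 0 0 0 1; 0 0 0 0 1")

```text
time: 18.23
tool_pos: [364.2, -298.8, 130.2]
tcp_rot: [-180.0, 0.0, -5.4]
ft_force: [-0.7, -0.3, -1.3]
finger_gap: 18.4
grip_force: 117.7
```

```bash
cat > chk.py <<'E'
from h import *
from bench import snapshot
import cv2,sys
from scipy import ndimage
st()
d=snapshot("side");np.savez(sys.argv[1]+".npz",**d)
v,u=np.mgrid[0:420,0:560];K,E=d["intrinsics"],d["extrinsics"]
r=np.linalg.inv(K)@np.stack([u.ravel(),v.ravel(),np.ones(u.size)]);P=(E[:3,:3]@(r*d["depth"].ravel())+E[:3,3:]).T
a=np.radians(-4);R=np.array([[np.cos(a),np.sin(a)],[-np.sin(a),np.cos(a)]]);q=(P[:,:2]-[560,27.5])@R.T
def blobs(nm,m):
    l,n=ndimage.label(m.reshape(420,560))
    for i in range(1,n+1):
        k=(l==i).ravel()
        if k.sum()>5:print(nm,k.sum(),"press xy",q[k].mean(0).round(0),"zmax %.0f"%P[k,2].max(),"world",P[k].mean(0).round(0))
blobs("bed",(abs(q[:,0])<58)&(q[:,1]>-88)&(q[:,1]<88)&(P[:,2]>60)&(P[:,2]<90))
blobs("tray",(abs(q[:,0])<69)&(q[:,1]>-208)&(q[:,1]<-102)&(P[:,2]>7.5)&(P[:,2]<60))
E
python3 chk.py s4
```

```text
t 18.23 pos [ 364.2 -298.8  130.2] rpy [-1.7996e+02  5.0000e-02 -5.3600e+00] F [-0.7 -0.3 -1.3] M [0.05 0.18 0.02] gap 18.4 grip 118
tray 144 press xy [  18. -128.] zmax 34 world [ 569. -102.   17.]
tray 44 press xy [ -67. -158.] zmax 36 world [ 483. -125.   28.]
tray 36 press xy [ -31. -119.] zmax 22 world [521. -89.  15.]
tray 58 press xy [ -33. -156.] zmax 23 world [ 517. -125.   15.]
```

```bash
cat >> h.py <<'E'
def cloud(d):
    v,u=np.mgrid[0:420,0:560];K,E=d["intrinsics"],d["extrinsics"]
    r=np.linalg.inv(K)@np.stack([u.ravel(),v.ravel(),np.ones(u.size)]);P=(E[:3,:3]@(r*d["depth"].ravel())+E[:3,3:]).T
    a=np.radians(-4);R=np.array([[np.cos(a),np.sin(a)],[-np.sin(a),np.cos(a)]]);return P,(P[:,:2]-[560,27.5])@R.T
E
python3 - <<'E'
from h import *
from bench import snapshot
for n in("side","top"):
    d=snapshot(n)if n=="top" else dict(np.load("s4.npz"));P,q=cloud(d)
    g=d["frame"].reshape(-1,3).mean(1)
    H={}
    for (x,y),z in zip(q,P[:,2]):
        if abs(x)<74 and -175<y<-80: k=(int((y+180)//5),int((x+75)//5));H[k]=max(H.get(k,-9),z)
    print(n,"rows y(-175..-80), cols x -75..")
    for j in range(1,20):print(-180+5*j,' '.join('%3.0f'%H.get((j,i),-1) for i in range(30)))
E
```

```text
side rows y(-175..-80), cols x -75..
-175   1  31  10   5  10   5   8  18  16   8   6   6   8   9   7   4   4   9  -1   9   9   7   8   4   7   6  10   8   5   9
-170   1  34   3   7   5   7  11   9  21  20   5   5   7   4  -1   7   6   6   6   2  -1  10   4   6   7   9   4   9   8   8
-165   4  34   6  13   5   9   7   3  22  16   6   3   3   5  10   4   9   6  11   6   5   8   3   8   3   8   3  10   2   3
-160   2  35   9   5   7  23  13  23  16   3   6   7   6   6   4   6   2   6   1   7   7   6   8   5   6   7   8   7   5   4
-155  -2  31   7   6   9   6  18  12  21  21  17   4   8   7   4   5   7  -1   7   7   5  10   7   9   5   8   5   9   9  -1
-150  -1  34   9   6  -1  15  21  15  -1  21  15  16   7   4  11   6  10   8   7   4  14  25  18  11  -1   9   6   5   8   8
-145   3  36   8   9  10   9  -1  -1  14  -1  16   0   6  11   7   4   9  10  -1  19  25  23  20   9  11   7   6   5  10   8
-140  -0  29  -1   4   5   6  -1   8   6  -1  -1   9   7  12  -1  15   6   5  10  19  25  26  22  11  -1   6   7  11   5   5
-135  -0  33   1  10  10   7   8   7  10   5  -0  10  14  18  2
[... 3016 characters left out ...]
 8   8   6   6   8   5   9   5   7   5   5  13  14   5   8  11   5   4   8   4
-105  -0  34  -1   9   6   9   6  11   6   4   7   6   2   5   6   4   7  11   7   7   9   5   5   5   7   9   7   5   6  11
-100   3  29  32  28  33  32  33  29  31  32  31  29  32  30  26  30  36  32  31  34  35  32  31  32  28  28  35  31  32  32
-95   2   1   3   3   2   1   4   6   2   4   2   2  -0   4   4  -2   7   4   1  54   2   4   1   1   1  -3   2  65   3  -1
-90  -0  60  59  62  59  58  53  57  56  56  57  58  60  55  58  57  57  56  61  57  58  60  58  62  61  55  57  62  66  -1
-85   2   4  66  60  58  53  57  54  60  57  62  57  57  59  58  60  58  57  61  56  58  56  54  57  58  58  59  61  65  -1
```

All five offcuts are in the tray (slug, tee, block, stub, angle), and the bed is empty. Returning the brush to its mat.

Request:
apply_moves(series="0.04 0.03 0 0 1; 0.07 0.045 0 0 1; 0.07 0.045 0.02 0 1; 0.05 0.03 0.05 0 1; 0.022 0.013 0.07 0 1")

```text
time: 18.75
tool_pos: [438.3, -357.6, 90.5]
tcp_rot: [179.8, -0.3, -5.3]
ft_force: [-0.3, -0.5, -1.8]
finger_gap: 18.6
grip_force: 117.8
```

Request:
apply_moves(series="0 0 0.08 0 1; 0 0 0.08 0 1; 0 0 0.07 0 1; 0 0 0.04 0 1; 0 0 0.02 0 1")

```text
time: 19.17
tool_pos: [434.0, -353.9, -0.7]
tcp_rot: [-179.9, 0.2, -5.4]
ft_force: [0.7, -0.8, -1.6]
finger_gap: 18.1
grip_force: 117.8
```

Request:
apply_moves(series="0 0 0 0 1; 0 0 0 0 1; 0 0 0 0 1; 0 0 0 0 1; 0 0 0 0 1")

```text
time: 19.58
tool_pos: [435.8, -356.5, 2.9]
tcp_rot: [179.9, -0.1, -5.4]
ft_force: [0.4, 0.5, -1.6]
finger_gap: 18.5
grip_force: 117.8
```

```bash
python3 -c "
from h import *
st();go(435,-354.6,-11.5,-5.4)"
```

```text
t 19.58 pos [ 435.8 -356.5    2.9] rpy [ 1.7992e+02 -1.0000e-01 -5.4100e+00] F [ 0.4  0.5 -1.6] M [-0.03  0.13 -0.01] gap 18.5 grip 118
twist -0.0001 shares [-0.0032 -0.006   0.0481]
```

Request:
apply_moves(series="0 0 0.012 0 1; 0 0 0.012 0 1; 0 0 0.012 0 1; 0 0 0.008 0 1; 0 0 0 0 1")

```text
time: 20.0
tool_pos: [434.5, -355.2, -12.7]
tcp_rot: [-179.9, 0.1, -5.4]
ft_force: [-0.1, 0.6, -1.0]
finger_gap: 18.3
grip_force: 117.8
```

Request:
apply_moves(series="0 0 0 0 1; 0 0 0 0 1; 0 0 0.003 0 1; 0 0 0.003 0 1; 0 0 0 0 1")

```text
time: 20.42
tool_pos: [435.1, -355.9, -13.4]
tcp_rot: [180.0, -0.0, -5.4]
ft_force: [0.3, 0.2, -0.1]
finger_gap: 18.4
grip_force: 117.9
```

Request:
apply_moves(series="0 0 0 0 1; 0 0 0 0 1; 0 0 0.0025 0 1; 0 0 0 0 1; 0 0 0 0 1")

```text
time: 20.83
tool_pos: [435.1, -355.9, -14.0]
tcp_rot: [180.0, -0.0, -5.4]
ft_force: [-2.3, 0.5, 1.5]
finger_gap: 18.4
grip_force: 118.1
```

```bash
python3 -c "
from h import *
st()"
```

```text
t 20.83 pos [ 435.1 -355.9  -14. ] rpy [ 1.7999e+02 -1.0000e-02 -5.4100e+00] F [-2.3  0.5  1.5] M [-0.02  0.08 -0.03] gap 18.4 grip 118
```

Request:
apply_moves(series="0 0 -0.001 0 1; 0 0 0 0 1; 0 0 0 0 0.6; 0 0 0 0 0.2; 0 0 0 0 -0.5")

```text
time: 21.25
tool_pos: [435.0, -355.6, -14.0]
tcp_rot: [-180.0, 0.0, -5.4]
ft_force: [0.1, 0.4, -0.3]
finger_gap: 41.6
grip_force: 0.0
```

Request:
apply_moves(series="0 0 0 0 -1; 0 0 0 0 -1; 0 0 0 0 -1; 0 0 0 0 -1; 0 0 0 0 -1")

```text
time: 21.67
tool_pos: [435.0, -355.7, -13.9]
tcp_rot: [-180.0, 0.0, -5.4]
ft_force: [-0.1, -0.2, -0.1]
finger_gap: 85.7
grip_force: 0.0
```

Request:
apply_moves(series="0 0 -0.03 0 -1; 0 0 -0.07 0 -1; 0 0 -0.1 0 -1; 0 0 -0.12 0 -1; 0 0 -0.12 0 -1")

```text
time: 22.08
tool_pos: [434.4, -355.1, 119.5]
tcp_rot: [-180.0, 0.1, -5.4]
ft_force: [0.7, -0.5, 0.2]
finger_gap: 85.4
grip_force: 0.0
```

Request:
apply_moves(series="0 0 -0.1 0 -1; 0 0 -0.04 0 -1; 0 0 0 0 -1; 0 0 0 0 -1; 0 0 0 0 -1")

```text
time: 22.5
tool_pos: [434.3, -354.9, 158.4]
tcp_rot: [-179.9, 0.1, -5.4]
ft_force: [0.1, -0.2, -0.5]
finger_gap: 85.5
grip_force: 0.0
```

```bash
python3 - <<'E'
from h import *
import cv2
d=wrist("w9");P,_=cloud(d);f=d["frame"].reshape(-1,3).astype(int)
m=(P[:,0]>470)&(P[:,0]<620)&(P[:,1]<-290)&(P[:,1]>-440)
h=m&(P[:,2]>35)&(P[:,2]<55);b=m&(f.max(1)<75)&(P[:,2]<12)
ru=lambda k:cv2.minAreaRect(P[k][:,:2].astype(np.float32))
print("head",ru(h),"z",P[h,2].mean(),np.percentile(P[h,2],[2,98]));print("mat",np.percentile(P[b][:,:2],[1,99],axis=0))
al=(P[:,0]>360)&(P[:,0]<475)&(abs(P[:,1]+355)<30)&(P[:,2]>30)&(P[:,2]<60);print("handle z",P[al,2].mean(),al.sum())
E
python3 chk.py s9
```

```text
t 22.50 pos [ 434.3 -354.9  158.4] rpy [-1.7991e+02  1.1000e-01 -5.4100e+00] F [ 0.1 -0.2 -0.5] M [ 0.01  0.02 -0.03] gap 85.5 grip 0
head ((525.6610107421875, -364.41058349609375), (36.06681823730469, 112.1821517944336), 84.59632110595703) z 42.580226875810766 [39.65182333 44.82448457]
mat [[ 471.46837092 -411.51673631]
 [ 606.94782715 -313.88078206]]
handle z 44.688525307403935 1876
t 22.55 pos [ 434.  -354.7  157.9] rpy [-1.7987e+02  1.6000e-01 -5.4100e+00] F [-0.1  0.7 -0.1] M [ 0.01 -0.03 -0.02] gap 85.5 grip 0
tray 117 press xy [  20. -128.] zmax 31 world [ 571. -102.   18.]
tray 8 press xy [   2. -172.] zmax 11 world [ 550. -144.    9.]
tray 6 press xy [  55. -184.] zmax 10 world [ 602. -160.    9.]
```

```bash
sed 's/snapshot("side")/snapshot("top")/' chk.py > chk2.py; python3 chk2.py t9
```

```text
t 22.60 pos [ 433.9 -354.7  157.7] rpy [-1.7986e+02  1.7000e-01 -5.4100e+00] F [-0.1 -0.3 -0.6] M [ 0.   -0.01 -0.04] gap 85.5 grip 0
tray 92 press xy [  28. -125.] zmax 33 world [579. -99.  20.]
tray 41 press xy [  -3. -122.] zmax 21 world [548. -94.  15.]
tray 35 press xy [ -29. -117.] zmax 22 world [523. -87.  15.]
tray 57 press xy [ -31. -154.] zmax 23 world [ 518. -124.   15.]
tray 86 press xy [ -66. -155.] zmax 38 world [ 483. -122.   24.]
```

All in place: slug, tee, block and the stub/angle pair are in the tray, and the brush stands on its mat.

```bash
python3 -c "
from bench import hand_in
print(hand_in())"
```

```text
the job is handed in; nothing more can be done
None
```

The job is handed in at about 23 s: all five offcuts are in the tray, swept off at about 6 N, and the brush stands level on its bristles on the mat and is released.

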